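# Lock the vial rotor on its drive spindle with the linch pin

### The arm

A 7-joint arm with a two-finger parallel gripper is mounted at the origin on a cart in front of the work surface, level with it; the furniture and walls round the work are solid. World frame = base frame: x ahead of the robot, y to its left, z up, the work surface at z = 0. Lengths are in m, angles in rad, forces in N, time in s.
With the tool pointing down it reaches from about 0.4 to 0.85 m from the base axis. Payload 4.4 kg.
Tool frame: the origin (TCP) lies at the very end of the fingers, on their centre line; the grasp point (between the pads) lies 19 mm behind it; z points along the fingers, y is the line along which they close (so a half turn about z gives the same grasp; the last joint's range is limited). The gripper opens to 94 mm and grips with 3 to 60 N. Pads are 16 mm wide; open, the fingers measure 119 mm over their backs; the gripper's body (75 mm by 177 mm) begins 78 mm behind the grasp point.
Start: joints at [1.105, 0.628, 0.038, 1.517, -0.027, 0.996, -0.02], TCP at [0.253, -0.599, 0.205] pointing down, gripper open.
Joint ranges: [-3.06, 3.06], [-0.37, 2.12], [-1.25, 1.32], [0.18, 2.47], [-1.1, 4.24], [0.23, 1.98], [-2.94, 2.94]. Speed limits (rad/s): [2.57, 2.57, 3.14, 3.14, 3.14, 3.14, 3.14].

### API

Orientations are given as a 3x3 rotation matrix whose columns are the frame's x, y, z axes.
In Python, from rig import manip gives the robot as it stands.
- The arm moves only by the tool drive_tool, never from a script. Its argument "increments" is a list of rows, each a list of 3 entries, a list of its own where there are three numbers: the shift along the tool's x, y, z as a fraction of full scale, then the turn, a rotation vector about the tool's x, y, z as a fraction of full scale, then the closure, from 0 (fully open) to 1 (shut). In form: [[[tx, ty, tz], [rx, ry, rz], jaw], ...]. A call has 1 to 12 rows; each row is the pose to reach, as a shift and turn from the pose commanded when the call began, along the tool's axes at that moment; what a row does not reach only later rows make up. Full scale, the value 1, is 100 mm for a shift and 60 degrees for a turn. A row lasts 1/12 s, in which the tool goes at most 41.7 mm and 7.16 degrees, less where a joint would pass 70% of its speed; a pose out of reach is approached as far as the arm can. A call with a number of a shift or a turn outside -1 to 1 is refused whole. A call with a gripper value outside its range is refused whole. The fingers move at their own pace and stop on an object; the grip force is fixed at half the most. Time passes only in rows, so rows that repeat a pose let the fingers close. It gives the time, the measured TCP pose, the force, the opening and the grip force at its end, in the units of the state.
- manip.observe(): the state, without advancing time (a new reading comes with each control period).
- manip.snapshot(name): name is "side" or "top"; returns (picture, depth): 480x640x3 uint8, red, green, blue; 480x640 float32, m along the optical axis (not along the pixel's ray), 0 where there is no reading.
- manip.get_calibration(name): a dict with "mtx" (3x3 intrinsics, pixels), "dist_coeffs" ([k1, k2, p1, p2, k3] as OpenCV has them; the pictures are not rectified), "extrinsics" (4x4, takes a point from camera to world coordinates). Camera axes: x right, y down, z forward; pixel columns grow to the right and rows downward; lengths in m; the calibration is good to about 2 mm. A picture is of the moment at which its call begins. get_calibration takes no time and is no camera call.
- manip.sign_off(): hands the job in; it is judged then, once.
Trained networks look in the newest picture that a camera, given by its name, has taken for a name from the list of things; names that differ only in an ending like _2 or _b are one class to them, and where a whole thing is asked for, a point or a joint stands for the part that bears it (a point fixed in the world has none). Each returns a list of dicts, best first, with "score" (0 to 1); they miss things now and then, are a little off and sometimes report something else, mostly with a low value. They report only what shows in the picture. A call takes as long as a camera call. They do not tell look-alikes from the thing itself.
- manip.trace(label, camera): "mask" (480x640 bool, what is visible of it).
- manip.spot_point(label, camera): "point" ([x, y, z] in m, in the coordinates of the camera as it stood for that picture, good to about 4 mm: a listed point, or the origin of a listed thing).
The state is a dict: "clock": time; "joint_positions": joint angles; "qvel": joint speeds; "joint_efforts": joint torques, N m; "tool_pos": TCP position; "tcp_rot": TCP orientation; "contact_force": force on the tool from outside, world axes, zero at the start; "ft_torque": the same for the moment, N m; "grip_width": finger opening in m; "grip_force": force on a finger pad.
Only numpy, scipy, OpenCV 4.12 (cv2) and the standard library are available. Lean on these libraries where they do the work, as an engineer would, in place of code of your own. Each camera call takes 0.05 s, during which the arm holds its last target. There are 200 camera calls.

### The job

Lock the vial rotor onto its drive: turn the rotor by hand until a slot in its hub lines up with the cross hole of the spindle, feel the linch pin gently through hub and spindle until its shoulder sits home against the hub, then flip the sprung ring over the spindle and press it down until it snaps past the pin's end. Never force the pin, and leave the vials and the beaker beside the work where they are.

Things in the scene. Friction and masses are not known exactly. Their poses are not given: they have to be found in the camera images.
- stand: Bench rotator. Origin on the bench under its base plate's middle (170 x 150 mm, 14 mm high; switch panel along the -x edge, 38 mm); z up, x along the cross hole. On it a grey round drive head (92 mm across, top 59 mm up) with an upright square spindle (19 mm, top 113 mm up); cross hole 9.2 mm, 100 mm up. The head is bolted rigidly in belt slots, up to 8 mm off in y and 2 mm in x: not measured.
- hole_nominal (a point): Point of the stand 100 mm above the plate's middle, where the cross hole's middle would be if the head stood exactly in the middle (see stand). The rotor's aluminium hub, 34 x 34 mm square, surrounds the spindle here: its top has two crossed slots 11 mm wide; walls 4 mm thick, tops 4 mm above the hole's axis; slot floor 3 mm below it, sprung: it yields 1 to 2 mm under a few N.
- rotor (a joint): Angle of the vial rotor about the spindle, rad, counterclockwise from above, -0.6 to 2.17; turns stiffly (0.12 N m) and stays put. At 0 and at 1.571 a hub slot is in line with the cross hole. Four flat arms at 45 degrees to the slots (16 mm wide, 7 mm thick, tops 77 mm above the bench) carry empty vial cups, 31 mm across, 78 mm from the axis, no higher than 78 mm.
- linch_pin: Steel linch pin. Origin on the shank axis at the shoulder, x to the point, z up as it lies (axis 4 mm up) and goes in. Shank 8 mm thick with a round nose that ends at x = 44 mm. Square neck 9 mm wide, 8 mm high, x = 0 to 5 mm, fits the slot; shoulder 16 mm wide, x = 0 to -14 mm. Pushing takes 2 to 6 N, more if it binds; over 20 N against the drive scores it.
- pin_mid (a point): Point on the pin's axis 17 mm from the shoulder towards the nose: on the spindle's axis when the pin is home, that is when the shoulder touches the hub's outer wall (17 mm from the spindle's axis). The nose then stands 10 mm beyond the hub. The pin may go in from either side.
- ring (a joint): Angle, rad, of the pin's sprung wire ring (57 mm across, wire 4.5 mm), hinged in the shoulder at pin x = -10 mm, z = 0, along y; far side 55 mm from the hinge. 0: lies along the pin, far side at the nose; positive: raised. It stays where put. Pressed down, it lands on the nose at 0.065, springs over it with about 5 N, snaps to -0.06 to -0.12. Closes only with the pin home within 2 mm.
- vial_01: Bystander: screw-cap sample vial, 23 mm across, 48 mm high; origin under its middle.
- vial_02: Bystander: screw-cap sample vial, 23 mm across, 48 mm high; origin under its middle.
- vial_03: Bystander: screw-cap sample vial, 23 mm across, 48 mm high; origin under its middle.
- beaker_2: Bystander: small lab beaker, 50 mm across, 62 mm high; origin under its middle.
- pin_tab (a point): Middle of the pin's thumb tab, the part to grip: 14 mm wide, 26 mm long (pin x = -12 to -38 mm), 15 mm high (pin z = -4 to 11 mm); this point is 26 mm behind the shoulder and 3.5 mm above the shank axis.
Things that resemble listed ones, but are neither listed nor needed, are in the scene too. Several things have the shape of the linch_pin; the one meant has the colours described above.

How it is judged:
On the way, in this order (a step that is already met when the one before it is completed fails the run):
1. a slot of the rotor hub lines up with the spindle's cross hole ((value of joint rotor between -0.12 and 0.12 rad or value of joint rotor between 1.45 and 1.69 rad)), for 0.1 s.
2. the linch pin is pushed through hub and spindle (z of pin_mid in the frame of stand between 0.096 and 0.104 m and angle between the x axis of linch_pin and the x axis of stand, either way round below 0.15 rad and x of pin_mid in the frame of stand between -0.006 and 0.006 m and y of pin_mid in the frame of stand between -0.0105 and 0.0105 m), for 0.1 s.
At the end, for the whole second after the job is handed in: The pin sits through hub and spindle (its middle within 6 mm along and 10.5 mm across of the nominal hole, within 4 mm in height and 0.15 rad of its direction), a slot in line within 0.12 rad, the ring snapped below the nose (angle under -0.035), pin at rest and let go (all of step 2 and value of joint ring below -0.035 rad and linear speed of linch_pin below 0.02 m/s and (value of joint rotor between -0.12 and 0.12 rad or value of joint rotor between 1.45 and 1.69 rad)); the robot touches nothing.
It fails at once if the linch pin is pressed against the drive with more than 20 N (contact force between linch_pin and stand above 20 N).
It fails at once if a vial or the beaker beside the work is shifted by more than 20 mm (distance of any of vial_01, vial_02, vial_03, beaker_2 from where it was at the start of the episode above 0.02 m).
It also fails if it takes over 72 s, if anything falls off the work surface, if the arm or the gripper's body presses on something with over 40 N, if the wrist force passes 120 N, or if a joint passes its speed limit or range.

## Working session

There is one attempt and no reset: what is moved stays moved. The work goes in short steps, Python scripts to look and compute and a tool call to move; the robot and the scene stay as the last step left them, time stands still between calls to the robot, and variables do not carry over. Pictures are saved under pics/ and viewed, at most 10 in all, crops included, and the job is handed in when it is done.

Besides the shell and the picture viewer there is one more tool, called after "Emit:" by a JSON object that holds its "name" and its "arguments", one argument or row to a line. drive_tool: Moves the arm, as the interface text tells. Shift numbers are shares of 100 mm and turn numbers shares of 60 degrees, none past 1 either way. Its arguments: {"type":"object","properties":{"increments":{"type":"array"}},"required":["increments"]}

```bash
mkdir -p pics
cat > h.py <<'E'
import numpy as np, cv2
from rig import manip
def snap(n):
    im,d=manip.snapshot(n); c=manip.get_calibration(n)
    return im,d,c
def world(c,uv,z):
    uv=np.array(uv,float).reshape(-1,1,2)
    p=cv2.undistortPoints(uv,np.array(c["mtx"]),np.array(c["dist_coeffs"])).reshape(-1,2)
    z=np.array(z,float).reshape(-1)
    P=np.c_[p*z[:,None],z]; T=np.array(c["extrinsics"])
    return P@T[:3,:3].T+T[:3,3]
def cloud(c,d,mask=None):
    v,u=np.nonzero((d>0) if mask is None else (mask&(d>0)))
    return world(c,np.c_[u,v],d[v,u]),u,v
def towc(c,p):
    T=np.array(c["extrinsics"]); return T[:3,:3]@np.array(p)+T[:3,3]
def save(n,im): cv2.imwrite("pics/"+n+".png",cv2.cvtColor(im,cv2.COLOR_RGB2BGR))
E
python3 - <<'E'
from h import *
for n in("top","side"):
    im,d,c=snap(n); save(n+"0",im); print(n,np.round(c["extrinsics"],3).tolist(),np.round(c["mtx"],0).tolist())
    for l in("stand","hole_nominal","linch_pin","pin_mid","pin_tab","vial_01","beaker_2"):
        try:
            for r in manip.spot_point(l,n): print(l,round(r["score"],2),np.round(towc(c,r["point"]),3))
        except Exception as e: print(l,e)
print(manip.observe())
E
```

```text
top [[-0.019, -0.985, 0.169, 0.347], [-1.0, 0.022, 0.016, -0.015], [-0.02, -0.169, -0.985, 1.216], [0.0, 0.0, 0.0, 1.0]] [[484.0, 0.0, 323.0], [0.0, 484.0, 234.0], [0.0, 0.0, 1.0]]
stand 0.64 [0.593 0.003 0.002]
hole_nominal 0.72 [0.591 0.004 0.096]
linch_pin 0.81 [ 0.451 -0.394  0.001]
linch_pin 0.61 [ 0.423 -0.256 -0.004]
linch_pin 0.57 [ 0.433 -0.138 -0.   ]
pin_mid 0.7 [ 0.434 -0.39   0.007]
pin_mid 0.7 [0.593 0.006 0.098]
pin_mid 0.68 [ 0.44  -0.252  0.002]
pin_mid 0.57 [ 0.422 -0.157  0.005]
pin_tab 0.67 [ 0.445 -0.119  0.007]
pin_tab 0.66 [ 0.475 -0.386  0.003]
pin_tab 0.48 [ 0.395 -0.258  0.006]
vial_01 0.56 [ 0.628 -0.336 -0.001]
vial_01 0.45 [ 0.657 -0.342 -0.001]
vial_01 0.44 [ 0.645 -0.31   0.003]
beaker_2 0.95 [ 0.492  0.33  -0.005]
side [[0.896, -0.149, 0.418, -0.038], [-0.443, -0.334, 0.832, -1.141], [0.016, -0.931, -0.365, 0.603], [0.0, 0.0, 0.0, 1.0]] [[556.0, 0.0, 318.0], [0.0, 556.0, 238.0], [0.0, 0.0, 1.0]]
stand 0.65 [0.589 0.002 0.001]
hole_nominal 0.67 [ 0.586 -0.     0.003]
linch_pin 0.87 [ 0.423 -0.255  0.   ]
linch_pin 0.66 [ 0.433 -0.138  0.001]
linch_pin 0
[... 483 characters left out ...]
-04,  4.25012432e-04,  1.53678859e-05,  1.67590385e-04,
        6.97023706e-04,  2.97592527e-03,  1.28917940e-04]), 'joint_efforts': array([ 1.87007913e-04, -5.49533486e+01,  1.14269435e+00, -1.86938846e+01,
       -5.24142478e-02,  1.56534748e-02, -1.70022878e-05]), 'tool_pos': array([ 0.25304618, -0.59875629,  0.20552069]), 'tcp_rot': array([[ 9.21158405e-01,  3.89187853e-01,  9.45404544e-05],
       [ 3.89187859e-01, -9.21158405e-01, -6.00180931e-05],
       [ 6.37284214e-05,  9.20801679e-05, -9.99999994e-01]]), 'contact_force': array([-0.47376298, -0.0587684 ,  0.40538525]), 'ft_torque': array([ 0.08901655, -0.00621576,  0.02986409]), 'grip_force': 0.0, 'grip_width': 0.09409235716606963}
```

View pics/top0.png

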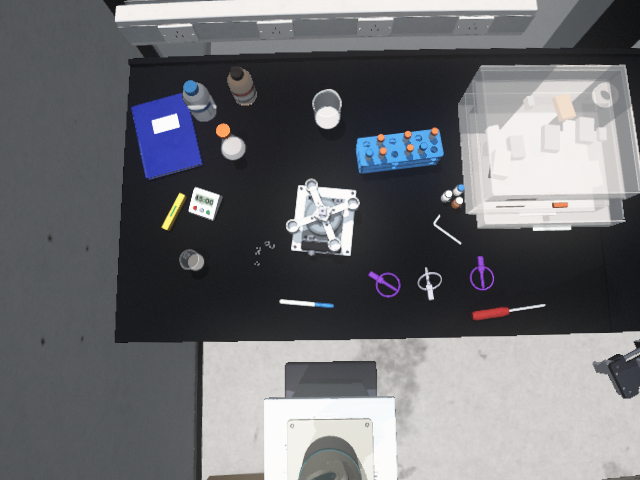

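View pics/side0.png

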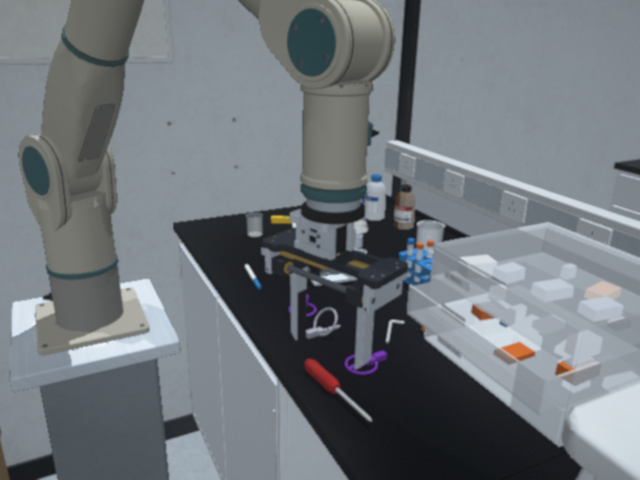

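The steel pin is at (430,283) in the top view. The purple look-alikes are at (385,284) and (482,272), and the Allen key at (447,229) could also be mistaken for it. The switch panel is on the stand's near edge (~(320,245)), so stand +x is roughly world +x.

Run:
```python
from h import *
im,d,c=snap("top")
im2,d2,c2=snap("side")
A=cv2.resize(im[255:310,395:465],None,fx=5.7,fy=5.7,interpolation=cv2.INTER_CUBIC)
B=cv2.resize(im[170:262,275:370],None,fx=4.2,fy=4.2,interpolation=cv2.INTER_CUBIC)
C=cv2.resize(im2[295:350,290:360],None,fx=5.7,fy=5.7,interpolation=cv2.INTER_CUBIC)
out=np.zeros((600,800,3),np.uint8)
h=min(A.shape[0],300);out[:A.shape[0],:A.shape[1]]=A[:600];out[:B.shape[0],400:400+B.shape[1]]=B[:, :400]; out[-C.shape[0]-0:,:C.shape[1]][:285]=C[-C.shape[0]:][:285] 
save("crop1",out)
P,u,v=cloud(c,d)
# rotor arms/cups: height band
near=(np.hypot(P[:,0]-.59,P[:,1]-.004)<.11)
for lo,hi in((.068,.083),(.085,.108),(.109,.12)):
    m=near&(P[:,2]>lo)&(P[:,2]<hi); print(lo,m.sum(),P[m].mean(0).round(4))
m=near&(P[:,2]>.066)&(P[:,2]<.084)
q=P[m][:,:2]-[.59,.004]; r=np.hypot(*q.T); a=np.arctan2(q[:,1],q[:,0])
s=(r>.03)&(r<.1)
print("4fold angle deg", np.degrees(np.angle(np.exp(4j*a[s]).mean())/4))
k=(P[:,2]>.008)&(P[:,2]<.02)&(np.abs(P[:,0]-.59)<.12)&(np.abs(P[:,1])<.12)
rect=cv2.minAreaRect(P[k][:,:2].astype(np.float32)); print("plate",rect,k.sum())
# circles cups: edge points r 60..95
for t in np.unique((((a[s])//(np.pi/2)))):
    pass
k=(np.abs(P[:,0]-.43)<.06)&(np.abs(P[:,1]+.255)<.045)&(P[:,2]>.004)
g=im[v[k],u[k]]
for p in np.c_[P[k],g][::3]: print(p.round(3).tolist())
```

```text
0.068 671 [0.5905 0.0052 0.0759]
0.085 162 [0.5892 0.0052 0.0984]
0.109 53 [0.591  0.0057 0.1123]
4fold angle deg 19.71537398061184
plate ((0.5897351503372192, 0.0040806010365486145), (0.14975860714912415, 0.1717384308576584), 82.9365463256836) 1675
[0.49, -0.276, 0.005, 31.0, 31.0, 34.0]
[0.483, -0.235, 0.006, 25.0, 27.0, 30.0]
[0.476, -0.222, 0.006, 29.0, 30.0, 34.0]
[0.465, -0.251, 0.009, 119.0, 121.0, 130.0]
[0.462, -0.282, 0.004, 28.0, 29.0, 32.0]
[0.46, -0.249, 0.006, 180.0, 181.0, 195.0]
[0.459, -0.289, 0.005, 28.0, 30.0, 33.0]
[0.458, -0.249, 0.004, 161.0, 164.0, 176.0]
[0.457, -0.296, 0.005, 29.0, 30.0, 34.0]
[0.455, -0.253, 0.005, 179.0, 181.0, 193.0]
[0.449, -0.245, 0.048, 183.0, 184.0, 197.0]
[0.449, -0.252, 0.048, 183.0, 185.0, 197.0]
[0.449, -0.26, 0.047, 172.0, 174.0, 187.0]
[0.449, -0.268, 0.042, 91.0, 92.0, 100.0]
[0.447, -0.245, 0.046, 219.0, 221.0, 231.0]
[0.446, -0.252, 0.047, 191.0, 192.0, 205.0]
[0.446, -0.26, 0.044, 172.0, 173.0, 187.0]
[0.446, -0.267, 0.046, 173.0, 174.0, 187.0]
[0.444, -0.235, 0.047, 140.0, 142.0, 154.0]
[0.444, -0.243, 0.046, 211.0, 213.0, 2
[... 2318 characters left out ...]
77.0, 83.0]
[0.4, -0.256, 0.015, 228.0, 229.0, 237.0]
[0.399, -0.226, 0.005, 30.0, 29.0, 34.0]
[0.397, -0.251, 0.014, 201.0, 204.0, 216.0]
[0.397, -0.258, 0.015, 227.0, 228.0, 236.0]
[0.395, -0.25, 0.007, 63.0, 63.0, 68.0]
[0.395, -0.256, 0.015, 228.0, 229.0, 237.0]
[0.395, -0.264, 0.013, 118.0, 120.0, 129.0]
[0.392, -0.256, 0.015, 229.0, 230.0, 238.0]
[0.392, -0.264, 0.011, 144.0, 147.0, 158.0]
[0.39, -0.256, 0.014, 229.0, 230.0, 238.0]
[0.39, -0.263, 0.013, 202.0, 201.0, 210.0]
[0.388, -0.255, 0.016, 231.0, 231.0, 239.0]
[0.387, -0.263, 0.012, 221.0, 219.0, 227.0]
[0.385, -0.254, 0.011, 173.0, 174.0, 187.0]
[0.385, -0.26, 0.014, 136.0, 138.0, 148.0]
[0.374, -0.232, 0.004, 30.0, 30.0, 33.0]
```

View pics/crop1.png

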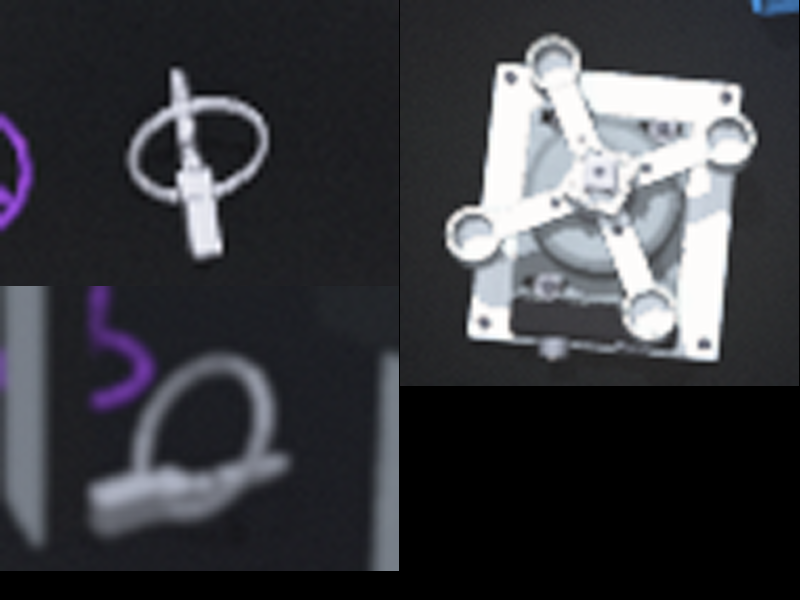

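Plate centre is (0.590, 0.004) with yaw -7.1°. The rotor arms are at 19.7° in world, so the rotor has to turn about +18° CCW. The crop confirms the steel pin: tab towards the robot, nose away, ring raised about 0.9 rad. I'll transit to the near arm first.

Emit:
{"name": "drive_tool", "arguments": {
  "increments": [
    [[1,-0.86,0],[0,0,0],0],
    [[1,-0.86,0],[0,0,0],0],
    [[1,-0.86,0],[0,0,0],0],
    [[1,-0.86,0],[0,0,0],0]
  ]
}}

```text
clock: 1.23
tool_pos: [0.3164, -0.473, 0.2054]
tcp_rot: [[0.918, 0.397, 0.002], [0.397, -0.918, 0.006], [0.004, -0.004, -1.0]]
contact_force: [0.3, 1.3, -0.1]
grip_width: 0.0938
grip_force: 0.0
```

Emit:
{"name": "drive_tool", "arguments": {
  "increments": [
    [[1,-0.86,0],[0,0,0],0],
    [[1,-0.86,0],[0,0,0],0],
    [[1,-0.86,0],[0,0,0],0],
    [[1,-0.86,0],[0,0,0],0]
  ]
}}

```text
clock: 1.57
tool_pos: [0.3744, -0.355, 0.2056]
tcp_rot: [[0.917, 0.398, 0.002], [0.398, -0.917, 0.005], [0.003, -0.003, -1.0]]
contact_force: [0.1, 0.5, 0.2]
grip_width: 0.0942
grip_force: 0.0
```

Emit:
{"name": "drive_tool", "arguments": {
  "increments": [
    [[1,-0.86,0],[0,0,0],0],
    [[1,-0.86,0],[0,0,0],0],
    [[1,-0.86,0],[0,0,0],0],
    [[1,-0.86,0],[0,0,0],0]
  ]
}}

```text
clock: 1.9
tool_pos: [0.4327, -0.237, 0.2057]
tcp_rot: [[0.917, 0.399, 0.002], [0.399, -0.917, 0.004], [0.004, -0.003, -1.0]]
contact_force: [0.4, 0.3, 0.3]
grip_width: 0.0938
grip_force: 0.0
```

Emit:
{"name": "drive_tool", "arguments": {
  "increments": [
    [[1,-0.86,0],[0,0,0],0],
    [[1,-0.86,0],[0,0,0],0],
    [[1,-0.86,0],[0,0,0],0],
    [[1,-0.86,0],[0,0,0],0]
  ]
}}

```text
clock: 2.23
tool_pos: [0.4913, -0.1185, 0.2058]
tcp_rot: [[0.917, 0.399, 0.003], [0.399, -0.917, 0.004], [0.005, -0.002, -1.0]]
contact_force: [0.7, -0.1, -0.2]
grip_width: 0.0941
grip_force: 0.0
```

```bash
cat >> h.py <<'E'
def go(pos,yaw):
    s=manip.observe(); R=s["tcp_rot"]; p=s["tool_pos"]
    sh=R.T@(np.array(pos)-p)/.1
    c,n=np.cos(yaw),np.sin(yaw)
    Rt=np.array([[c,n,0],[n,-c,0],[0,0,-1.]])
    rv=cv2.Rodrigues(R.T@Rt)[0].ravel()/np.radians(60)
    print("shift",sh.round(3).tolist(),"turn",rv.round(3).tolist(),"t",round(s["clock"],2),"at",p.round(4),"yaw",np.degrees(np.arctan2(R[1,0],R[0,0])).round(2),"F",s["contact_force"].round(1),"w",round(s["grip_width"],4))
E
python3 -c "
from h import *
go([.5429,-.0116,.120],np.radians(19.7))"
```

```text
shift [0.895, -0.772, 0.864] turn [-0.002, -0.004, 0.063] t 2.23 at [ 0.4913 -0.1185  0.2058] yaw 23.5 F [ 0.7 -0.1 -0.2] w 0.0941
```

Emit:
{"name": "drive_tool", "arguments": {
  "increments": [
    [[0.9,-0.77,0.3],[0,0,0.06],0],
    [[0.9,-0.77,0.6],[0,0,0.06],0],
    [[0.9,-0.77,0.85],[0,0,0.06],0.3],
    [[0.9,-0.77,0.85],[0,0,0.06],0.3],
    [[0.9,-0.77,0.85],[0,0,0.06],0.3],
    [[0.9,-0.77,0.85],[0,0,0.06],0.3]
  ]
}}

```text
clock: 2.73
tool_pos: [0.54, -0.0201, 0.1196]
tcp_rot: [[0.943, 0.332, -0.002], [0.332, -0.943, -0.0], [-0.002, -0.001, -1.0]]
contact_force: [0.9, 0.5, 0.7]
grip_width: 0.071
grip_force: 0.0
```

```bash
python3 -c "
from h import *
go([.5429,-.0116,.066],np.radians(19.7))"
```

```text
shift [0.057, -0.07, 0.536] turn [-0.001, 0.002, -0.005] t 2.73 at [ 0.54   -0.0201  0.1196] yaw 19.42 F [0.9 0.5 0.7] w 0.071
```

Emit:
{"name": "drive_tool", "arguments": {
  "increments": [
    [[0.03,-0.04,0.2],[0,0,0],0.3],
    [[0.03,-0.04,0.53],[0,0,0],0.3],
    [[0.03,-0.04,0.53],[0,0,0],0.3],
    [[0.03,-0.04,0.53],[0,0,0],0.3]
  ]
}}

```text
clock: 3.07
tool_pos: [0.5412, -0.0175, 0.0679]
tcp_rot: [[0.945, 0.328, -0.002], [0.328, -0.945, -0.001], [-0.002, 0.0, -1.0]]
contact_force: [0.5, 0.0, 0.3]
grip_width: 0.0658
grip_force: 0.0
```

```bash
python3 -c "
from h import *
go([.5429,-.0116,.066],np.radians(19.7))"
```

```text
shift [0.036, -0.05, 0.019] turn [0.0, 0.002, -0.009] t 3.07 at [ 0.5412 -0.0175  0.0679] yaw 19.18 F [0.5 0.  0.3] w 0.0658
```

Emit:
{"name": "drive_tool", "arguments": {
  "increments": [
    [[0.036,-0.05,0.02],[0,0,-0.008],0.3],
    [[0.036,-0.05,0.02],[0,0,-0.008],1],
    [[0.036,-0.05,0.02],[0,0,-0.008],1],
    [[0.036,-0.05,0.02],[0,0,-0.008],1],
    [[0.036,-0.05,0.02],[0,0,-0.008],1],
    [[0.036,-0.05,0.02],[0,0,-0.008],1],
    [[0.036,-0.05,0.02],[0,0,-0.008],1],
    [[0.036,-0.05,0.02],[0,0,-0.008],1]
  ]
}}

```text
clock: 3.73
tool_pos: [0.5438, -0.0096, 0.0656]
tcp_rot: [[0.941, 0.338, 0.0], [0.338, -0.941, -0.0], [-0.0, 0.0, -1.0]]
contact_force: [-0.7, 0.6, 0.2]
grip_width: 0.0223
grip_force: 0.0
```

```bash
python3 -c "
from h import *
go([.5505,-.0254,.066],np.radians(37.9))"
```

```text
shift [0.01, 0.171, -0.004] turn [0.0, 0.0, -0.302] t 3.73 at [ 0.5438 -0.0096  0.0656] yaw 19.78 F [-0.7  0.6  0.2] w 0.0223
```

Emit:
{"name": "drive_tool", "arguments": {
  "increments": [
    [[0,0,0],[0,0,0],1],
    [[0,0,0],[0,0,0],1],
    [[0,0,0],[0,0,0],1]
  ]
}}

```text
clock: 3.98
tool_pos: [0.5438, -0.0102, 0.0655]
tcp_rot: [[0.941, 0.338, 0.0], [0.338, -0.941, -0.001], [-0.0, 0.001, -1.0]]
contact_force: [1.1, -2.2, 1.5]
grip_width: 0.0154
grip_force: 30.0
```

```bash
python3 -c "
from h import *
go([.5505,-.0254,.066],np.radians(37.9))
print(manip.observe()['grip_force'])"
```

```text
shift [0.011, 0.166, -0.005] turn [0.001, 0.0, -0.303] t 3.98 at [ 0.5438 -0.0102  0.0655] yaw 19.74 F [ 1.1 -2.2  1.5] w 0.0154
29.990951120853424
```

Emit:
{"name": "drive_tool", "arguments": {
  "increments": [
    [[0.003,0.052,0],[0,0,-0.1],1],
    [[0.011,0.105,0],[0,0,-0.2],1],
    [[0.024,0.156,0],[0,0,-0.303],1],
    [[0.024,0.156,0],[0,0,-0.303],1],
    [[0.024,0.156,0],[0,0,-0.303],1],
    [[0.024,0.156,0],[0,0,-0.303],1]
  ]
}}

```text
clock: 4.48
tool_pos: [0.5513, -0.0242, 0.0655]
tcp_rot: [[0.79, 0.613, 0.0], [0.613, -0.79, -0.001], [-0.0, 0.001, -1.0]]
contact_force: [0.2, -3.3, -0.3]
grip_width: 0.0155
grip_force: 30.0
```

```bash
python3 -c "
from h import *
go([.5505,-.0254,.066],np.radians(37.9))"
```

```text
shift [-0.014, 0.004, -0.005] turn [0.001, 0.0, -0.002] t 4.48 at [ 0.5513 -0.0242  0.0655] yaw 37.79 F [ 0.2 -3.3 -0.3] w 0.0155
```

Emit:
{"name": "drive_tool", "arguments": {
  "increments": [
    [[0,0,0],[0,0,0],0.5],
    [[0,0,0],[0,0,0],0.3],
    [[0,0,0],[0,0,0],0.3],
    [[0,0,-0.4],[0,0,0],0.3],
    [[0,0,-0.8],[0,0,0],0.3],
    [[0,0,-0.8],[0,0,0],0.3]
  ]
}}

```text
clock: 4.98
tool_pos: [0.5559, -0.0223, 0.1515]
tcp_rot: [[0.788, 0.615, 0.011], [0.616, -0.788, 0.001], [0.009, 0.006, -1.0]]
contact_force: [1.1, 0.2, -0.4]
grip_width: 0.0523
grip_force: 0.0
```

Emit:
{"name": "drive_tool", "arguments": {
  "increments": [
    [[-0.95,1,0],[0,0,0.3],0.4],
    [[-0.95,1,0],[0,0,0.6],0.4],
    [[-0.95,1,0],[0,0,0.6],0.4],
    [[-0.95,1,0],[0,0,0.6],0.4],
    [[-0.95,1,0],[0,0,0.6],0.4],
    [[-0.95,1,0],[0,0,0.6],0.4]
  ]
}}

```text
clock: 5.48
tool_pos: [0.5378, -0.1616, 0.1454]
tcp_rot: [[1.0, 0.028, 0.0], [0.028, -1.0, -0.0], [0.0, 0.0, -1.0]]
contact_force: [0.5, 1.6, -0.2]
grip_width: 0.0567
grip_force: 0.0
```

Run:
```python
from h import *
from scipy.optimize import least_squares
im,d,c=snap("top"); save("top2",im)
P,u,v=cloud(c,d)
m=(np.hypot(P[:,0]-.59,P[:,1]-.005)<.11)&(P[:,2]>.071)&(P[:,2]<.082)
q=P[m][:,:2]; 
rest=lambda a,ce:np.angle(np.exp(4j*a))/4
def f(x):
    w=q-x[:2]; r=np.hypot(*w.T); s=r>.03
    a=np.arctan2(w[:,1],w[:,0])-x[2]
    e=np.angle(np.exp(4j*a))/4
    return np.where(s,r*np.sin(e),0)
r=least_squares(f,[.59,.005,np.radians(38)],loss="soft_l1",f_scale=.004); print("axis",r.x[:2],np.degrees(r.x[2]))
k=(P[:,2]>.008)&(P[:,2]<.02)&(np.abs(P[:,0]-.59)<.12)&(np.abs(P[:,1])<.12)
print("plate",cv2.minAreaRect(P[k][:,:2].astype(np.float32)))
# pin points
k=(np.abs(P[:,0]-.425)<.06)&(np.abs(P[:,1]+.255)<.02)&(P[:,2]>.002)&(P[:,2]<.02)&(im[v,u].mean(1)>165)
X=P[k]; t=X[(X[:,0]<.412)]; n=X[X[:,0]>.43]
print("tab",len(t),t.min(0),t.max(0),t.mean(0),"nose",len(n),n.mean(0),n.max(0))
vx,vy,x0,y0=cv2.fitLine(X[:,:2].astype(np.float32),cv2.DIST_HUBER,0,.01,.01).ravel(); print("dir",np.degrees(np.arctan2(vy,vx)),x0,y0)
go([.397,-.2565,.1],np.radians(8))
```

```text
axis [0.59080246 0.00585774] 36.83697504010668
plate ((0.5977408289909363, 0.0031960830092430115), (0.14990296959877014, 0.18836499750614166), 83.20603942871094)Traceback (most recent call last):
  File "<stdin>", line 19, in <module>
    return umr_minimum(a, axis, None, out, keepdims, initial, where)
ValueError: zero-size array to reduction operation minimum which has no identity
```

```bash
python3 -c "
from h import *
go([.396,-.257,.06],np.radians(8.3))"
```

```text
shift [-1.454, 0.917, 0.853] turn [-0.0, -0.0, -0.104] t 5.53 at [ 0.538  -0.1601  0.1453] yaw 2.07 F [0.2 1.1 0.1] w 0.0565
```

Emit:
{"name": "drive_tool", "arguments": {
  "increments": [
    [[-0.9,0.9,0],[0,0,-0.1],0.4],
    [[-0.9,0.9,0],[0,0,-0.1],0.4],
    [[-0.9,0.9,0],[0,0,-0.1],0.4],
    [[-0.9,0.9,0],[0,0,-0.1],0.4],
    [[-0.9,0.9,0],[0,0,-0.1],0.4]
  ]
}}

```text
clock: 5.95
tool_pos: [0.4495, -0.2549, 0.1456]
tcp_rot: [[0.99, 0.138, -0.001], [0.138, -0.99, -0.0], [-0.001, 0.0, -1.0]]
contact_force: [1.6, 0.9, 0.4]
grip_width: 0.0565
grip_force: 0.0
```

```bash
python3 -c "
from h import *
go([.396,-.257,.06],np.radians(8.3))"
```

```text
shift [-0.533, -0.053, 0.856] turn [0.0, 0.001, -0.006] t 5.95 at [ 0.4495 -0.2549  0.1456] yaw 7.93 F [1.6 0.9 0.4] w 0.0565
```

Emit:
{"name": "drive_tool", "arguments": {
  "increments": [
    [[-0.53,-0.05,0],[0,0,0],0.4],
    [[-0.53,-0.05,0.1],[0,0,0],0.4],
    [[-0.53,-0.05,0.4],[0,0,0],0.4],
    [[-0.53,-0.05,0.8],[0,0,0],0.4],
    [[-0.53,-0.05,0.8],[0,0,0],0.4],
    [[-0.53,-0.05,0.8],[0,0,0],0.4]
  ]
}}

```text
clock: 6.45
tool_pos: [0.3978, -0.2534, 0.0641]
tcp_rot: [[0.99, 0.143, -0.004], [0.143, -0.99, 0.004], [-0.003, -0.004, -1.0]]
contact_force: [0.2, 0.7, 0.8]
grip_width: 0.0564
grip_force: 0.0
```

Run:
```python
from h import *
im,d,c=snap("side"); o=manip.observe()
T=np.linalg.inv(np.array(c["extrinsics"]))
p=cv2.projectPoints(np.array([.42,-.255,.02]),cv2.Rodrigues(T[:3,:3])[0],T[:3,3],np.array(c["mtx"]),np.array(c["dist_coeffs"]))[0].ravel().astype(int);print(p)
save("s1",cv2.resize(im[p[1]-75:p[1]+60,p[0]-90:p[0]+90],None,fx=4.4,fy=4.4,interpolation=cv2.INTER_CUBIC))
for r in manip.spot_point("pin_tab","side")+manip.spot_point("linch_pin","side"): print(round(r["score"],2),towc(c,r["point"]).round(4))
go([.396,-.257,.003],np.radians(8.3))
```

```text
[321 324]
0.92 [ 0.4751 -0.3854  0.0088]
0.75 [ 0.394  -0.2544  0.0059]
0.63 [ 0.4449 -0.1173  0.0101]
0.78 [ 0.4495 -0.3878  0.0053]
0.54 [ 0.4206 -0.2522  0.0031]
0.46 [ 0.4284 -0.1384  0.0041]
shift [-0.044, 0.002, 0.645] turn [0.002, -0.003, -0.003] t 6.6 at [ 0.4001 -0.2561  0.0675] yaw 8.1 F [ 0.4  0.7 -0. ] w 0.0566
```

View pics/s1.png

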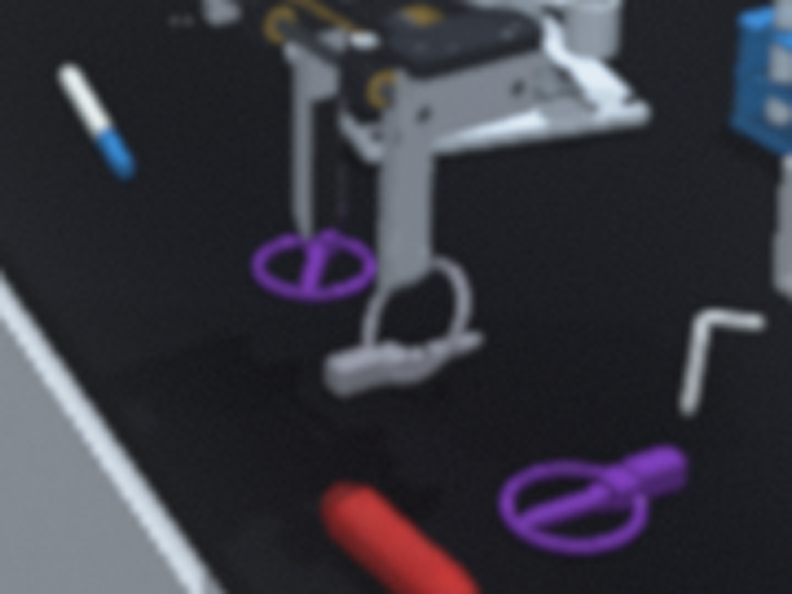

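The finger is at about (405,280), above the pin tab at (345,370), and the ring is raised ahead of it. Descending to grasp.

Emit:
{"name": "drive_tool", "arguments": {
  "increments": [
    [[-0.045,0,0.3],[0,0,0],0.4],
    [[-0.045,0,0.64],[0,0,0],0.4],
    [[-0.045,0,0.64],[0,0,0],0.4],
    [[-0.045,0,0.64],[0,0,0],0.4],
    [[-0.045,0,0.64],[0,0,0],0.7],
    [[-0.045,0,0.64],[0,0,0],1],
    [[-0.045,0,0.64],[0,0,0],1],
    [[-0.045,0,0.64],[0,0,0],1],
    [[-0.045,0,0.64],[0,0,0],1],
    [[-0.045,0,0.64],[0,0,0],1]
  ]
}}

```text
clock: 7.43
tool_pos: [0.3936, -0.2568, 0.0018]
tcp_rot: [[0.99, 0.139, 0.0], [0.139, -0.99, -0.0], [0.0, 0.0, -1.0]]
contact_force: [-0.0, 0.5, -0.6]
grip_width: 0.02
grip_force: 0.0
```

```bash
python3 -c "
from h import *
go([.396,-.257,.003],np.radians(8.3))
print(manip.observe()['grip_force'])"
```

```text
shift [0.024, 0.005, -0.012] turn [0.0, -0.0, -0.006] t 7.43 at [ 0.3936 -0.2568  0.0018] yaw 7.97 F [-0.   0.5 -0.6] w 0.02
0.0
```

Emit:
{"name": "drive_tool", "arguments": {
  "increments": [
    [[0.02,0,0],[0,0,0],1],
    [[0.02,0,0],[0,0,0],1],
    [[0.02,0,0],[0,0,0],1],
    [[0.02,0,0],[0,0,0],1]
  ]
}}

```text
clock: 7.77
tool_pos: [0.3951, -0.2564, 0.0016]
tcp_rot: [[0.99, 0.138, -0.0], [0.138, -0.99, 0.0], [-0.0, -0.0, -1.0]]
contact_force: [-1.5, 0.3, 4.7]
grip_width: 0.0135
grip_force: 29.9
```

Emit:
{"name": "drive_tool", "arguments": {
  "increments": [
    [[0,0,-0.3],[0,0,0],1],
    [[0,0,-0.6],[0,0,0],1],
    [[0,0,-1],[0,0,0],1],
    [[0,0,-1],[0,0,0],1],
    [[0,0,-1],[0,0,0],1]
  ]
}}

```text
clock: 8.18
tool_pos: [0.3972, -0.2572, 0.1031]
tcp_rot: [[0.99, 0.139, 0.005], [0.139, -0.99, -0.002], [0.004, 0.003, -1.0]]
contact_force: [-0.2, 0.9, -1.6]
grip_width: 0.0133
grip_force: 29.9
```

Run:
```python
from h import *
im,d,c=snap("side"); o=manip.observe(); print(o["grip_width"],o["grip_force"],o["tool_pos"].round(4))
T=np.linalg.inv(np.array(c["extrinsics"]))
p=cv2.projectPoints(o["tool_pos"],cv2.Rodrigues(T[:3,:3])[0],T[:3,3],np.array(c["mtx"]),np.array(c["dist_coeffs"]))[0].ravel().astype(int);print(p)
save("s2",cv2.resize(im[p[1]-60:p[1]+40,p[0]-50:p[0]+80],None,fx=5,fy=5,interpolation=cv2.INTER_CUBIC))
for l in("pin_tab","linch_pin","pin_mid"):
  for r in manip.spot_point(l,"side"): print(l,round(r["score"],2),towc(c,r["point"]).round(4))
go([.509,.0162,.15],np.radians(-7.1))
```

```text
0.013740193372790404 29.879047572612762 [ 0.3959 -0.2565  0.1018]
[312 291]
pin_tab 0.79 [ 0.4462 -0.1159  0.0071]
pin_tab 0.77 [ 0.4789 -0.3874  0.0052]
pin_tab 0.65 [ 0.3978 -0.2561  0.1117]
linch_pin 0.8 [ 0.4511 -0.3911  0.0041]
linch_pin 0.75 [ 0.4288 -0.1372  0.0022]
linch_pin 0.73 [ 0.4244 -0.2545  0.1026]
linch_pin 0.46 [ 6.225e-01 -3.350e-01 -6.000e-04]
pin_mid 0.75 [ 0.4241 -0.1549  0.0015]
pin_mid 0.57 [ 0.4318 -0.393   0.0031]
pin_mid 0.48 [ 0.4406 -0.2511  0.1061]
shift [1.51, -2.536, -0.497] turn [-0.001, 0.002, 0.251] t 8.38 at [ 0.3945 -0.2558  0.1002] yaw 7.97 F [ 0.4 -0.4 -0.7] w 0.0141
```

View pics/s2.png

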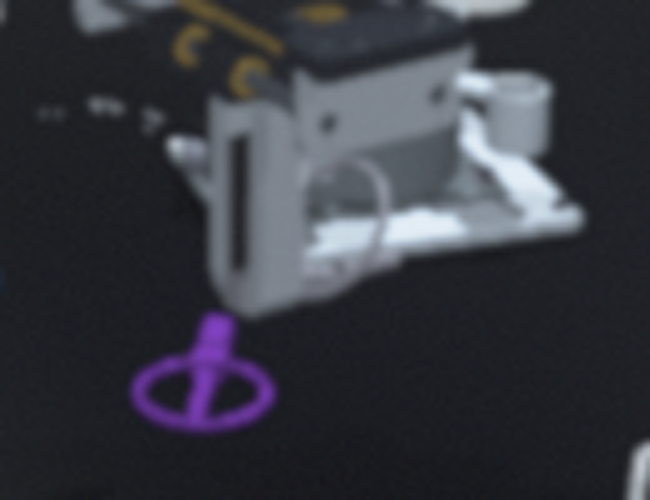

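Emit:
{"name": "drive_tool", "arguments": {
  "increments": [
    [[0.4,-0.9,-0.3],[0,0,0],1],
    [[0.4,-0.9,-0.3],[0,0,0],1],
    [[0.4,-0.9,-0.3],[0,0,0],1],
    [[0.4,-0.9,-0.3],[0,0,0],1]
  ]
}}

```text
clock: 8.72
tool_pos: [0.424, -0.1568, 0.1312]
tcp_rot: [[0.989, 0.146, -0.0], [0.146, -0.989, 0.003], [0.0, -0.003, -1.0]]
contact_force: [-0.3, 0.2, -1.7]
grip_width: 0.0136
grip_force: 29.9
```

Emit:
{"name": "drive_tool", "arguments": {
  "increments": [
    [[0.4,-0.9,0],[0,0,0.12],1],
    [[0.4,-0.9,0],[0,0,0.25],1],
    [[0.4,-0.9,0],[0,0,0.25],1],
    [[0.4,-0.9,0],[0,0,0.25],1],
    [[0.4,-0.9,0],[0,0,0.25],1]
  ]
}}

```text
clock: 9.13
tool_pos: [0.449, -0.0671, 0.1303]
tcp_rot: [[0.993, -0.12, -0.003], [-0.12, -0.993, -0.001], [-0.002, 0.001, -1.0]]
contact_force: [-0.5, -0.3, -0.6]
grip_width: 0.0136
grip_force: 29.9
```

Run:
```python
from h import *
go([.4937,.0181,.1100],np.radians(-7))
```

```text
shift [0.342, -0.899, 0.202] turn [0.001, 0.002, 0.002] t 9.13 at [ 0.449  -0.0671  0.1303] yaw -6.89 F [-0.5 -0.3 -0.6] w 0.0136
```

Emit:
{"name": "drive_tool", "arguments": {
  "increments": [
    [[0.34,-0.9,0.2],[0,0,0],1],
    [[0.34,-0.9,0.2],[0,0,0],1],
    [[0.34,-0.9,0.2],[0,0,0],1],
    [[0.34,-0.9,0.2],[0,0,0],1],
    [[0.34,-0.9,0.2],[0,0,0],1],
    [[0.34,-0.9,0.2],[0,0,0],1]
  ]
}}

```text
clock: 9.63
tool_pos: [0.4934, 0.0149, 0.1111]
tcp_rot: [[0.992, -0.126, -0.002], [-0.126, -0.992, -0.002], [-0.002, 0.002, -1.0]]
contact_force: [-0.6, 0.3, -0.9]
grip_width: 0.0138
grip_force: 29.9
```

Run:
```python
from h import *
import time
im,d,c=snap("top"); im2,d2,c2=snap("side")
T=np.linalg.inv(np.array(c["extrinsics"]))
A=cv2.resize(im[175:260,280:370],None,fx=4.4,fy=4.4,interpolation=cv2.INTER_CUBIC)
T=np.linalg.inv(np.array(c2["extrinsics"]))
p=cv2.projectPoints(np.array([.56,.01,.1]),cv2.Rodrigues(T[:3,:3])[0],T[:3,3],np.array(c2["mtx"]),np.array(c2["dist_coeffs"]))[0].ravel().astype(int);print(p)
B=cv2.resize(im2[p[1]-40:p[1]+45,p[0]-45:p[0]+45],None,fx=4.4,fy=4.4,interpolation=cv2.INTER_CUBIC)
save("s3",np.hstack([A,B]))
go([.4937,.0181,.098],np.radians(-7))
```

```text
[324 235]
shift [-0.003, -0.028, 0.135] turn [0.001, 0.001, -0.004] t 9.73 at [0.4937 0.0153 0.1115] yaw -7.25 F [-0.   0.4 -1.5] w 0.0139
```

View pics/s3.png

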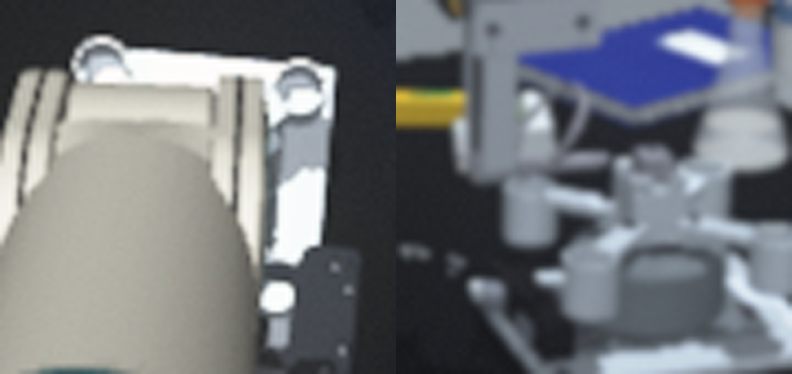

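The side crop shows the level pin with its nose at (607,158), just short of the hub at (620–730,165). The arm hides the work in the top view, so I'll line up and feel forward.

Emit:
{"name": "drive_tool", "arguments": {
  "increments": [
    [[0,-0.028,0.13],[0,0,0],1],
    [[0,-0.028,0.13],[0,0,0],1],
    [[0,-0.028,0.13],[0,0,0],1],
    [[0,-0.028,0.13],[0,0,0],1]
  ]
}}

```text
clock: 10.07
tool_pos: [0.4947, 0.0199, 0.0989]
tcp_rot: [[0.992, -0.124, 0.0], [-0.124, -0.992, -0.0], [0.0, 0.0, -1.0]]
contact_force: [0.1, -0.3, -1.5]
grip_width: 0.0138
grip_force: 29.9
```

```bash
cat >> h.py <<'E'
def st(yaw=-7,ax=(.591,.0062)):
    s=manip.observe(); y=np.radians(yaw); u=np.array([np.cos(y),np.sin(y)]); w=np.array([-u[1],u[0]])
    q=s["tool_pos"][:2]-ax; f=s["contact_force"]
    R=s["tcp_rot"]
    print("along",(q@u*1e3).round(1),"across",(q@w*1e3).round(1),"z",(s["tool_pos"][2]*1e3).round(1),"F along/across/up",(f[:2]@u).round(1),(f[:2]@w).round(1),f[2].round(1),"yaw",np.degrees(np.arctan2(R[1,0],R[0,0])).round(2),"tilt",np.degrees(R[2,:2]).round(2),"w",(s["grip_width"]*1e3).round(1),"t",round(s["clock"],2),"M",s["ft_torque"].round(2))
E
python3 -c "
from h import *
st()"
```

```text
Traceback (most recent call last):
  File "h.py", line 29, in st
    print("along",(q@u*1e3).round(1),"across",(q@w*1e3).round(1),"z",(s["tool_pos"][2]*1e3).round(1),"F along/across/up",(f[:2]@u).round(1),(f[:2]@w).round(1),f[2].round(1),"yaw",np.degrees(np.arctan2(R[1,0],R[0,0])).round(2),"tilt",np.degrees(R[2,:2]).round(2),"w",(s["grip_width"]*1e3).round(1),"t",round(s["clock"],2),"M",s["ft_torque"].round(2))
                                                                                                                                                                                                                                                                          ^^^^^^^^^^^^^^^^^^^^^^^^^^^
AttributeError: 'float' object has no attribute 'round'
```

```bash
sed -i 's/(s\["grip_width"\]\*1e3).round(1)/round(s["grip_width"]*1e3,1)/' h.py
```

Emit:
{"name": "drive_tool", "arguments": {
  "increments": [
    [[0,0.017,0.008],[0,0,0],1],
    [[0,0.017,0.008],[0,0,0],1],
    [[0.02,0.017,0.008],[0,0,0],1],
    [[0.04,0.017,0.008],[0,0,0],1],
    [[0.06,0.017,0.008],[0,0,0],1],
    [[0.06,0.017,0.008],[0,0,0],1]
  ]
}}

```text
clock: 10.57
tool_pos: [0.5014, 0.0184, 0.0978]
tcp_rot: [[0.992, -0.122, 0.001], [-0.122, -0.992, -0.0], [0.001, -0.0, -1.0]]
contact_force: [-0.3, 0.0, -0.9]
grip_width: 0.0135
grip_force: 29.9
```

```bash
python3 -c "
from h import *
st()"
```

```text
along -90.4 across 1.2 z 97.8 F along/across/up -0.3 -0.0 -0.9 yaw -7.03 tilt [ 0.06 -0.  ] w 13.5 t 10.57 M [ 0.05  0.04 -0.08]
```

Emit:
{"name": "drive_tool", "arguments": {
  "increments": [
    [[0,0.011,0],[0,0,0],1],
    [[0.02,0.011,0],[0,0,0],1],
    [[0.04,0.011,0],[0,0,0],1],
    [[0.06,0.011,0],[0,0,0],1],
    [[0.06,0.011,0],[0,0,0],1]
  ]
}}

```text
clock: 10.98
tool_pos: [0.5071, 0.0165, 0.0977]
tcp_rot: [[0.992, -0.122, 0.001], [-0.122, -0.992, -0.0], [0.001, -0.0, -1.0]]
contact_force: [0.4, 0.5, -1.5]
grip_width: 0.0138
grip_force: 29.9
```

```bash
python3 -c "
from h import *
st()"
```

```text
along -84.6 across 0.0 z 97.7 F along/across/up 0.4 0.6 -1.5 yaw -7.04 tilt [ 0.04 -0.  ] w 13.8 t 10.98 M [ 0.04  0.05 -0.03]
```

Emit:
{"name": "drive_tool", "arguments": {
  "increments": [
    [[0.02,0,0],[0,0,0],1],
    [[0.04,0,0],[0,0,0],1],
    [[0.04,0,0],[0,0,0],1]
  ]
}}

```text
clock: 11.23
tool_pos: [0.5098, 0.0161, 0.0975]
tcp_rot: [[0.992, -0.122, -0.001], [-0.122, -0.992, 0.0], [-0.001, 0.0, -1.0]]
contact_force: [-0.9, 0.7, -0.8]
grip_width: 0.0134
grip_force: 29.9
```

Emit:
{"name": "drive_tool", "arguments": {
  "increments": [
    [[0.02,0,0],[0,0,0],1],
    [[0.02,0,0],[0,0,0],1]
  ]
}}

```text
clock: 11.4
tool_pos: [0.5128, 0.0158, 0.0977]
tcp_rot: [[0.992, -0.122, 0.001], [-0.122, -0.992, -0.0], [0.001, 0.0, -1.0]]
contact_force: [0.0, -0.2, -0.3]
grip_width: 0.014
grip_force: 29.9
```

```bash
python3 -c "
from h import *
st()"
```

```text
along -78.8 across -0.0 z 97.7 F along/across/up 0.1 -0.2 -0.3 yaw -7.03 tilt [0.04 0.  ] w 14.0 t 11.4 M [ 0.01 -0.15  0.02]
```

Emit:
{"name": "drive_tool", "arguments": {
  "increments": [
    [[0.02,0,0],[0,0,0],1],
    [[0.02,0,0],[0,0,0],1]
  ]
}}

```text
clock: 11.57
tool_pos: [0.5157, 0.0155, 0.098]
tcp_rot: [[0.992, -0.123, 0.002], [-0.123, -0.992, -0.0], [0.002, -0.0, -1.0]]
contact_force: [0.3, 0.1, -1.3]
grip_width: 0.0135
grip_force: 29.9
```

Emit:
{"name": "drive_tool", "arguments": {
  "increments": [
    [[0.02,0,0],[0,0,0],1],
    [[0.02,0,0],[0,0,0],1]
  ]
}}

```text
clock: 11.73
tool_pos: [0.5172, 0.0153, 0.0979]
tcp_rot: [[0.992, -0.123, 0.001], [-0.123, -0.992, -0.0], [0.001, -0.0, -1.0]]
contact_force: [0.9, -0.6, -0.1]
grip_width: 0.0138
grip_force: 29.9
```

```bash
python3 -c "
from h import *
st()"
```

```text
along -74.3 across 0.0 z 97.9 F along/across/up 1.0 -0.5 -0.1 yaw -7.04 tilt [ 0.08 -0.01] w 13.8 t 11.73 M [-0.01 -0.09 -0.  ]
```

Emit:
{"name": "drive_tool", "arguments": {
  "increments": [
    [[0.03,0,0],[0,0,0],1],
    [[0.04,0,0],[0,0,0],1],
    [[0.04,0,0],[0,0,0],1]
  ]
}}

```text
clock: 11.98
tool_pos: [0.5208, 0.0148, 0.0977]
tcp_rot: [[0.992, -0.123, 0.001], [-0.123, -0.992, -0.0], [0.001, -0.0, -1.0]]
contact_force: [-1.4, -1.0, 0.2]
grip_width: 0.0137
grip_force: 29.9
```

Emit:
{"name": "drive_tool", "arguments": {
  "increments": [
    [[0.03,0,0],[0,0,0],1],
    [[0.04,0,0],[0,0,0],1],
    [[0.04,0,0],[0,0,0],1]
  ]
}}

```text
clock: 12.23
tool_pos: [0.5247, 0.0143, 0.0977]
tcp_rot: [[0.992, -0.123, 0.0], [-0.123, -0.992, -0.0], [0.0, -0.0, -1.0]]
contact_force: [-0.9, 0.0, 0.3]
grip_width: 0.0141
grip_force: 29.9
```

```bash
python3 -c "
from h import *
st()"
```

```text
along -66.8 across -0.0 z 97.7 F along/across/up -0.9 -0.1 0.3 yaw -7.04 tilt [ 0.02 -0.  ] w 14.1 t 12.23 M [ 0.07  0.01 -0.03]
```

Emit:
{"name": "drive_tool", "arguments": {
  "increments": [
    [[0.03,0,0],[0,0,0],1],
    [[0.05,0,0],[0,0,0],1],
    [[0.05,0,0],[0,0,0],1]
  ]
}}

```text
clock: 12.48
tool_pos: [0.5299, 0.0136, 0.0977]
tcp_rot: [[0.992, -0.123, 0.001], [-0.123, -0.992, -0.0], [0.001, -0.0, -1.0]]
contact_force: [-0.8, -0.4, 0.9]
grip_width: 0.0139
grip_force: 29.9
```

Emit:
{"name": "drive_tool", "arguments": {
  "increments": [
    [[0.03,0,0],[0,0,0],1],
    [[0.05,0,0],[0,0,0],1],
    [[0.05,0,0],[0,0,0],1]
  ]
}}

```text
clock: 12.73
tool_pos: [0.5349, 0.0131, 0.0977]
tcp_rot: [[0.992, -0.123, 0.001], [-0.123, -0.992, -0.0], [0.001, -0.0, -1.0]]
contact_force: [-0.3, -0.3, 0.5]
grip_width: 0.0136
grip_force: 29.9
```

```bash
python3 -c "
from h import *
st()"
```

```text
along -56.6 across -0.0 z 97.7 F along/across/up -0.3 -0.3 0.5 yaw -7.04 tilt [ 0.05 -0.  ] w 13.6 t 12.73 M [ 0.    0.05 -0.02]
```

Emit:
{"name": "drive_tool", "arguments": {
  "increments": [
    [[0.03,0,0],[0,0,0],1],
    [[0.06,0,0],[0,0,0],1],
    [[0.06,0,0],[0,0,0],1]
  ]
}}

```text
clock: 12.98
tool_pos: [0.5411, 0.0123, 0.0978]
tcp_rot: [[0.992, -0.123, 0.001], [-0.123, -0.992, -0.0], [0.001, -0.0, -1.0]]
contact_force: [0.0, -0.2, 0.7]
grip_width: 0.0137
grip_force: 29.9
```

Emit:
{"name": "drive_tool", "arguments": {
  "increments": [
    [[0.02,0,0],[0,0,0],1],
    [[0.03,0,0],[0,0,0],1]
  ]
}}

```text
clock: 13.15
tool_pos: [0.5432, 0.012, 0.0977]
tcp_rot: [[0.992, -0.123, -0.0], [-0.123, -0.992, 0.0], [-0.0, -0.0, -1.0]]
contact_force: [-2.7, -0.2, -0.2]
grip_width: 0.0137
grip_force: 29.9
```

Run:
```python
from h import *
st()
im2,d2,c2=snap("side")
T=np.linalg.inv(np.array(c2["extrinsics"]))
p=(322,230)
save("s4",cv2.resize(im2[p[1]-45:p[1]+40,p[0]-30:p[0]+85],None,fx=6,fy=6,interpolation=cv2.INTER_CUBIC))
```

```text
along -48.1 across -0.1 z 97.7 F along/across/up -2.7 -0.5 -0.2 yaw -7.04 tilt [-0.01 -0.  ] w 13.7 t 13.15 M [ 0.1   0.28 -0.01]
```

View pics/s4.png

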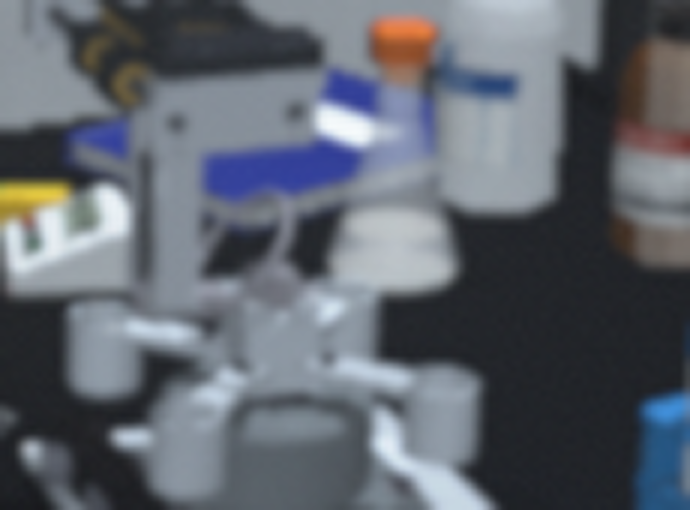

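The pin is through the hub at (220–330,300), with a small gap left. I'll go on in gentle steps.

Emit:
{"name": "drive_tool", "arguments": {
  "increments": [
    [[0.02,0,0],[0,0,0],1],
    [[0.02,0,0],[0,0,0],1]
  ]
}}

```text
clock: 13.37
tool_pos: [0.5454, 0.0118, 0.0977]
tcp_rot: [[0.992, -0.122, 0.0], [-0.122, -0.992, -0.0], [0.0, -0.0, -1.0]]
contact_force: [-1.0, 0.9, -0.7]
grip_width: 0.0136
grip_force: 29.9
```

```bash
python3 -c "
from h import *
st()"
```

```text
along -45.9 across -0.0 z 97.7 F along/across/up -1.1 0.8 -0.7 yaw -7.03 tilt [ 0.02 -0.  ] w 13.6 t 13.37 M [0.13 0.16 0.02]
```

Emit:
{"name": "drive_tool", "arguments": {
  "increments": [
    [[0.02,0,0],[0,0,0],1],
    [[0.02,0,0],[0,0,0],1]
  ]
}}

```text
clock: 13.53
tool_pos: [0.5475, 0.0115, 0.0977]
tcp_rot: [[0.992, -0.123, 0.0], [-0.123, -0.992, -0.0], [0.0, -0.0, -1.0]]
contact_force: [-0.3, 0.5, 1.4]
grip_width: 0.0135
grip_force: 29.9
```

```bash
python3 -c "
from h import *
st()"
```

```text
along -43.9 across -0.1 z 97.7 F along/across/up -0.3 0.5 1.4 yaw -7.04 tilt [ 0.02 -0.  ] w 13.5 t 13.53 M [ 0.05  0.18 -0.03]
```

Emit:
{"name": "drive_tool", "arguments": {
  "increments": [
    [[0.015,0,0],[0,0,0],1],
    [[0.015,0,0],[0,0,0],1]
  ]
}}

```text
clock: 13.7
tool_pos: [0.5481, 0.0114, 0.0975]
tcp_rot: [[0.992, -0.122, -0.001], [-0.122, -0.992, 0.0], [-0.001, 0.0, -1.0]]
contact_force: [-2.4, 0.2, 0.9]
grip_width: 0.0134
grip_force: 29.9
```

```bash
python3 -c "
from h import *
st()"
```

```text
along -43.2 across -0.0 z 97.5 F along/across/up -2.4 -0.1 0.9 yaw -7.04 tilt [-0.06  0.  ] w 13.4 t 13.7 M [ 0.16  0.46 -0.06]
```

Emit:
{"name": "drive_tool", "arguments": {
  "increments": [
    [[0.01,0,0],[0,0,0],1],
    [[0.01,0,0],[0,0,0],1]
  ]
}}

```text
clock: 13.87
tool_pos: [0.5482, 0.0114, 0.0973]
tcp_rot: [[0.992, -0.122, -0.003], [-0.122, -0.992, 0.0], [-0.003, 0.0, -1.0]]
contact_force: [-4.6, 1.3, 2.1]
grip_width: 0.0137
grip_force: 29.9
```

```bash
python3 -c "
from h import *
st()"
```

```text
along -43.1 across -0.0 z 97.3 F along/across/up -4.7 0.8 2.1 yaw -7.03 tilt [-0.17  0.01] w 13.7 t 13.87 M [ 0.18  0.99 -0.04]
```

The shoulder is home at the expected TCP offset of -43 mm, at about 5 N. I'll relax the push, release, and rise.

Emit:
{"name": "drive_tool", "arguments": {
  "increments": [
    [[-0.015,0,0],[0,0,0],1],
    [[-0.015,0,0],[0,0,0],0.8],
    [[-0.015,0,0],[0,0,0],0.6],
    [[-0.015,0,0],[0,0,0],0.5],
    [[-0.015,0,0],[0,0,0],0.5],
    [[-0.015,0,-0.3],[0,0,0],0.5],
    [[-0.015,0,-0.6],[0,0,0],0.5],
    [[-0.015,0,-0.9],[0,0,0],0.5],
    [[-0.015,0,-0.9],[0,0,0],0.7],
    [[-0.015,0,-0.9],[0,0,0],0.745]
  ]
}}

```text
clock: 14.7
tool_pos: [0.5497, 0.0114, 0.1894]
tcp_rot: [[0.992, -0.122, 0.005], [-0.122, -0.992, 0.0], [0.005, -0.001, -1.0]]
contact_force: [0.5, -0.4, -0.8]
grip_width: 0.037
grip_force: 0.0
```

Run:
```python
from h import *
st()
im,d,c=snap("side")
p=(322,230)
save("s5",cv2.resize(im[p[1]-45:p[1]+40,p[0]-30:p[0]+85],None,fx=6,fy=6,interpolation=cv2.INTER_CUBIC))
for l in("linch_pin","pin_mid"):
  for r in manip.spot_point(l,"side"):
    w=towc(c,r["point"])
    if w[2]>.05: print(l,round(r["score"],2),w.round(4))
P,u,v=cloud(c,d)
y=np.radians(-7);U=np.array([np.cos(y),np.sin(y)]);W=np.array([-U[1],U[0]])
q=P[:,:2]-[.591,.0062]; a=q@U*1e3;b=q@W*1e3
k=(a>-30)&(a<40)&(abs(b)<33)&(P[:,2]>.115)&(P[:,2]<.165)
i=np.nonzero(k)[0]; print(len(i)); print(np.c_[a,b,P[:,2]*1e3][i[::max(1,len(i)//25)]].round(0).astype(int).tolist())
```

```text
along -41.6 across 0.2 z 189.4 F along/across/up 0.5 -0.3 -0.8 yaw -7.04 tilt [ 0.27 -0.05] w 37.0 t 14.7 M [0.03 0.04 0.02]
linch_pin 0.5 [0.5763 0.0095 0.0963]
pin_mid 0.59 [0.5922 0.0033 0.1018]
66
[[2, 7, 146], [8, 7, 146], [1, 16, 141], [5, 12, 142], [5, 0, 146], [-3, 21, 137], [3, 21, 136], [7, -9, 146], [-2, 23, 133], [4, -10, 144], [-5, 27, 130], [4, -16, 143], [-7, 23, 129], [-10, 29, 124], [-2, -25, 142], [-13, 29, 122], [-1, -22, 138], [-16, 26, 120], [-10, 28, 119], [1, -24, 136], [-14, 25, 118], [-3, -30, 136], [-17, 24, 116], [-1, -25, 131], [-3, 3, 116], [-8, -29, 128], [-7, 0, 115], [-12, -31, 127], [3, -7, 117], [-12, -27, 123], [-16, -30, 122], [-11, -29, 121], [-13, -28, 118]]
```

View pics/s5.png

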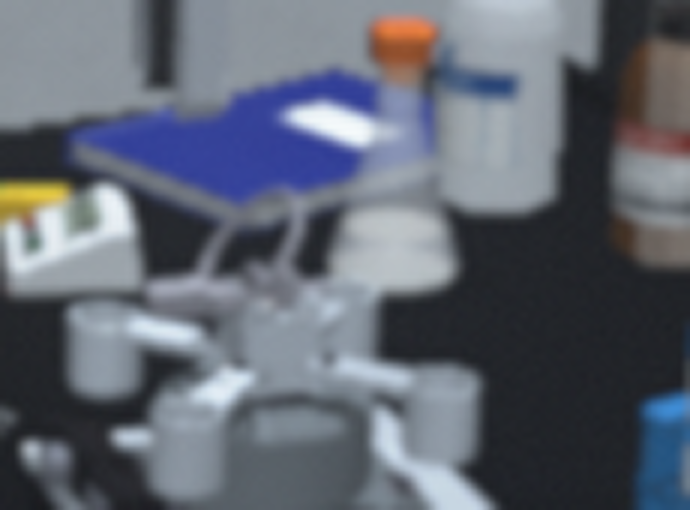

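The pin is home and the ring is standing at about 0.9 rad, with its top at (290,195). Next I move over the ring with the fingers parted 24 mm, so they straddle spindle and nose.

Emit:
{"name": "drive_tool", "arguments": {
  "increments": [
    [[0.3,0,0],[0,0,0],0.745],
    [[0.47,0,0],[0,0,0],0.745],
    [[0.47,0,0],[0,0,0],0.745],
    [[0.47,0,0],[0,0,0],0.745],
    [[0.47,0,0.25],[0,0,0],0.745],
    [[0.47,0,0.33],[0,0,0],0.745],
    [[0.47,0,0.33],[0,0,0],0.745],
    [[0.47,0,0.33],[0,0,0],0.745]
  ]
}}

```text
clock: 15.52
tool_pos: [0.5934, 0.0058, 0.1541]
tcp_rot: [[0.992, -0.122, -0.003], [-0.122, -0.992, 0.0], [-0.003, 0.0, -1.0]]
contact_force: [0.4, 0.1, 1.2]
grip_width: 0.0235
grip_force: 0.0
```

```bash
python3 -c "
from h import *
st()"
```

```text
along 2.4 across -0.1 z 154.1 F along/across/up 0.4 0.1 1.2 yaw -7.03 tilt [-0.15  0.02] w 23.5 t 15.52 M [ 0.06 -0.01  0.03]
```

Emit:
{"name": "drive_tool", "arguments": {
  "increments": [
    [[0.06,0,0.08],[0,0,0],0.745],
    [[0.07,0,0.11],[0,0,0],0.745],
    [[0.1,0,0.16],[0,0,0],0.745],
    [[0.14,0,0.2],[0,0,0],0.745],
    [[0.165,0,0.24],[0,0,0],0.745],
    [[0.19,0,0.28],[0,0,0],0.745],
    [[0.21,0,0.33],[0,0,0],0.745],
    [[0.225,0,0.37],[0,0,0],0.745],
    [[0.24,0,0.41],[0,0,0],0.745],
    [[0.24,0,0.41],[0,0,0],0.745]
  ]
}}

```text
clock: 16.35
tool_pos: [0.6179, 0.0028, 0.1125]
tcp_rot: [[0.992, -0.122, -0.002], [-0.122, -0.992, 0.0], [-0.002, 0.0, -1.0]]
contact_force: [-1.3, 0.0, 0.2]
grip_width: 0.0237
grip_force: 0.0
```

Run:
```python
from h import *
st()
im,d,c=snap("side")
p=(322,230)
save("s6",cv2.resize(im[p[1]-45:p[1]+40,p[0]-30:p[0]+85],None,fx=6,fy=6,interpolation=cv2.INTER_CUBIC))
```

```text
along 27.1 across -0.1 z 112.5 F along/across/up -1.2 -0.1 0.2 yaw -7.04 tilt [-0.12  0.01] w 23.7 t 16.35 M [ 0.03  0.02 -0.04]
```

View pics/s6.png

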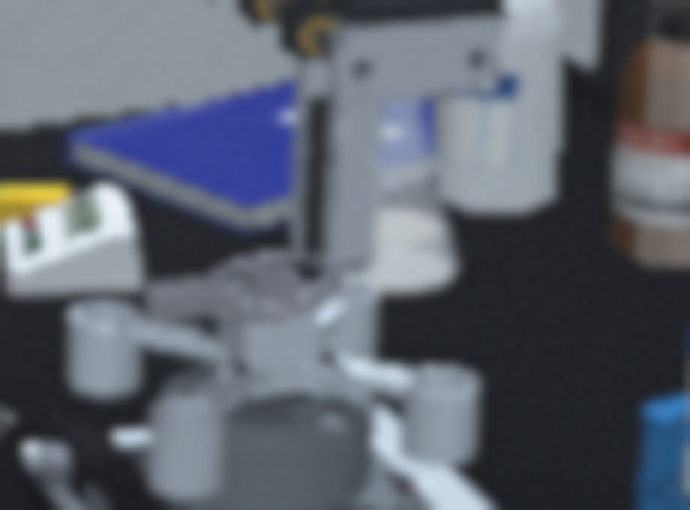

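The ring lies low under the fingers at (330,280). Now I press straight down in small steps.

Emit:
{"name": "drive_tool", "arguments": {
  "increments": [
    [[0.005,0,0.03],[0,0,0],0.745],
    [[0.005,0,0.06],[0,0,0],0.745],
    [[0.005,0,0.08],[0,0,0],0.745],
    [[0.005,0,0.08],[0,0,0],0.745]
  ]
}}

```text
clock: 16.73
tool_pos: [0.6192, 0.0027, 0.1055]
tcp_rot: [[0.992, -0.122, 0.0], [-0.122, -0.992, 0.0], [0.0, -0.0, -1.0]]
contact_force: [0.1, -0.1, 1.1]
grip_width: 0.0241
grip_force: 0.6
```

Emit:
{"name": "drive_tool", "arguments": {
  "increments": [
    [[0,0,0.02],[0,0,0],0.745],
    [[0,0,0.02],[0,0,0],0.745]
  ]
}}

```text
clock: 16.9
tool_pos: [0.6196, 0.0027, 0.104]
tcp_rot: [[0.992, -0.122, 0.001], [-0.122, -0.992, 0.0], [0.001, -0.0, -1.0]]
contact_force: [0.7, -0.4, 2.7]
grip_width: 0.0236
grip_force: 1.2
```

```bash
python3 -c "
from h import *
st()"
```

```text
along 28.8 across -0.0 z 104.0 F along/across/up 0.7 -0.3 2.7 yaw -7.04 tilt [ 0.07 -0.01] w 23.6 t 16.9 M [ 0.02 -0.14 -0.01]
```

Emit:
{"name": "drive_tool", "arguments": {
  "increments": [
    [[-0.01,0,0.02],[0,0,0],0.745],
    [[-0.01,0,0.02],[0,0,0],0.745]
  ]
}}

```text
clock: 17.07
tool_pos: [0.6199, 0.0027, 0.1025]
tcp_rot: [[0.992, -0.122, 0.004], [-0.122, -0.992, -0.0], [0.004, -0.0, -1.0]]
contact_force: [2.2, -0.0, 3.5]
grip_width: 0.0238
grip_force: 1.5
```

Emit:
{"name": "drive_tool", "arguments": {
  "increments": [
    [[0,0,0.02],[0,0,0],0.745],
    [[0,0,0.02],[0,0,0],0.745]
  ]
}}

```text
clock: 17.23
tool_pos: [0.6194, 0.0027, 0.1002]
tcp_rot: [[0.992, -0.122, 0.003], [-0.122, -0.992, -0.0], [0.003, -0.0, -1.0]]
contact_force: [3.3, -0.8, 1.3]
grip_width: 0.0244
grip_force: 0.6
```

```bash
python3 -c "
from h import *
st()"
```

```text
along 28.6 across -0.0 z 100.2 F along/across/up 3.4 -0.4 1.3 yaw -7.04 tilt [ 0.17 -0.02] w 24.4 t 17.23 M [-0.   -0.29 -0.01]
```

Emit:
{"name": "drive_tool", "arguments": {
  "increments": [
    [[0.01,0,0.02],[0,0,0],0.745],
    [[0.01,0,0.02],[0,0,0],0.745]
  ]
}}

```text
clock: 17.4
tool_pos: [0.6178, 0.0028, 0.0967]
tcp_rot: [[0.992, -0.122, -0.003], [-0.122, -0.992, 0.0], [-0.003, 0.0, -1.0]]
contact_force: [0.3, 0.5, 0.7]
grip_width: 0.0238
grip_force: 0.2
```

```bash
python3 -c "
from h import *
st()"
```

```text
along 27.0 across -0.1 z 96.7 F along/across/up 0.3 0.5 0.7 yaw -7.03 tilt [-0.16  0.01] w 23.8 t 17.4 M [ 0.01 -0.02 -0.05]
```

Force has dropped away at 96.7 mm, so the ring has snapped over. I'll lift off and check.

Emit:
{"name": "drive_tool", "arguments": {
  "increments": [
    [[0,0,-0.3],[0,0,0],0.745],
    [[0,0,-0.6],[0,0,0],0.745],
    [[0,0,-1],[0,0,0],0.745],
    [[0,0,-1],[0,0,0],0.745],
    [[0,0,-1],[0,0,0],0.745]
  ]
}}

```text
clock: 17.82
tool_pos: [0.6197, 0.0027, 0.1994]
tcp_rot: [[0.992, -0.122, 0.003], [-0.122, -0.992, 0.0], [0.003, -0.001, -1.0]]
contact_force: [0.1, 0.2, -0.3]
grip_width: 0.0237
grip_force: 0.0
```

Emit:
{"name": "drive_tool", "arguments": {
  "increments": [
    [[-0.8,1,0],[0,0,0],0.745],
    [[-0.8,1,0],[0,0,0],0.745],
    [[-0.8,1,0],[0,0,0],0.745],
    [[-0.8,1,0],[0,0,0],0.745],
    [[-0.8,1,0],[0,0,0],0.745]
  ]
}}

```text
clock: 18.23
tool_pos: [0.524, -0.0889, 0.1964]
tcp_rot: [[0.992, -0.127, -0.005], [-0.127, -0.992, -0.0], [-0.005, 0.001, -1.0]]
contact_force: [0.6, 0.9, -0.4]
grip_width: 0.0241
grip_force: 0.0
```

Run:
```python
from h import *
st()
y=np.radians(-7);U=np.array([np.cos(y),np.sin(y)]);W=np.array([-U[1],U[0]])
ims=[]
for n,(x0,x1,y0,y1) in (("top",(285,360,185,255)),("side",(295,370,195,265))):
    im,d,c=snap(n); ims.append(cv2.resize(im[y0:y1,x0:x1],None,fx=5.3,fy=5.3,interpolation=cv2.INTER_CUBIC))
    P,u,v=cloud(c,d); q=P[:,:2]-[.591,.0062]; a=q@U*1e3;b=q@W*1e3
    for lo,hi in((18,32),(-60,-20)):
        k=(a>lo)&(a<hi)&(abs(b)<(22 if lo>0 else 10))&(P[:,2]>.085); print(n,lo,np.c_[a,b,P[:,2]*1e3][k].round(0).astype(int)[::2].tolist())
    for l in("linch_pin","pin_mid"):
        for r in manip.spot_point(l,n):
            w=towc(c,r["point"])
            if w[2]>.05: print(n,l,round(r["score"],2),w.round(4))
save("s7",np.hstack(ims))
```

```text
along -54.9 across -102.6 z 196.4 F along/across/up 0.5 1.0 -0.4 yaw -7.31 tilt [-0.27  0.04] w 24.1 t 18.23 M [ 0.07 -0.05 -0.05]
top 18 [[28, 11, 94], [28, 6, 95], [29, 2, 94], [29, -3, 95], [24, 13, 97], [25, 8, 96], [26, 4, 94], [25, -1, 101], [20, 20, 101], [22, 15, 97], [22, 1, 101], [23, -4, 98], [19, 3, 104], [19, -2, 103], [18, 3, 96]]
top -60 [[-21, 6, 106], [-20, 1, 106], [-23, 6, 107], [-23, 1, 108], [-22, -4, 105], [-26, 5, 108], [-25, 1, 107], [-25, -4, 108], [-27, 8, 101], [-28, 3, 107], [-27, -2, 105], [-30, 7, 104], [-31, 2, 113], [-30, -2, 111], [-33, 4, 109], [-33, 0, 111], [-35, 7, 107], [-35, 2, 111], [-35, -3, 110], [-38, 4, 110], [-38, -1, 113], [-40, 6, 108], [-40, 1, 110], [-39, -3, 107], [-42, 3, 107], [-42, -1, 110], [-45, 5, 110], [-45, 1, 109], [-44, -4, 107], [-47, 3, 110], [-46, -2, 106], [-50, 5, 110], [-50, 0, 112], [-49, -4, 112], [-52, 5, 110], [-51, 0, 108], [-52, -5, 111], [-54, 5, 103], [-54, 0, 108], [-53, -5, 108], [-55, 2, 100], [-55, -2, 101]]
top linch_pin 0.65 [0.576  0.006  0.0938]
top pin_mid 0.7 [0.5939 0.0035 0.1017]
side 18 [[19, -3, 1
[... 163 characters left out ...]
-49, 3, 111], [-45, -2, 112], [-39, 0, 111], [-35, -3, 111], [-28, 0, 109], [-24, -2, 110], [-54, 4, 108], [-53, -9, 113], [-47, -6, 111], [-41, -6, 110], [-36, -5, 110], [-29, -2, 107], [-23, -7, 109], [-54, -5, 109], [-46, -4, 107], [-42, -7, 108], [-36, -6, 107], [-30, -6, 106], [-25, -6, 106], [-21, -8, 106], [-54, -4, 106], [-49, -6, 106], [-45, -9, 107], [-39, -7, 105], [-34, -8, 105], [-23, -7, 104], [-56, -4, 103], [-52, -6, 104], [-47, -7, 103], [-41, -7, 103], [-37, -9, 103], [-30, -4, 100], [-21, -9, 101], [-55, -9, 103], [-50, -9, 102], [-44, -6, 100], [-36, -7, 100], [-31, -8, 99], [-51, -4, 98]]
side linch_pin 0.53 [0.5761 0.0073 0.0993]
side pin_mid 0.67 [0.5926 0.0039 0.105 ]
```

View pics/s7.png

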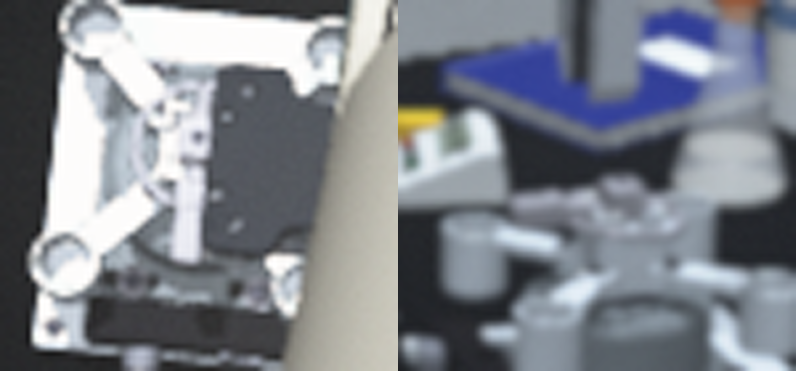

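The crop shows the tab at (185,220) and the spindle ringed. Depth puts the ring's far side at z ≈ 94–95 mm, below the nose top at 104 mm, and the tab end at -55 mm as expected. The pin is home and the ring closed, so I'm handing in.

```bash
python3 -c "
from rig import manip
print(manip.sign_off())"
```

```text
the job is handed in; nothing more can be done
None
```

The job is handed in at about 18 s of the 72 s allowed: rotor slot lined up, linch pin home (push force about 5 N at most), ring snapped below the nose and the pin let go; the hand-in gave no verdict.

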